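# Thread the long pin through the towing coupling

## Robot

A 6-joint arm with a two-finger parallel gripper is mounted at the origin on the work surface. World frame = base frame: x ahead of the robot, y to its left, z up, the work surface at z = 0. Lengths are in m, angles in rad, forces in N, time in s.
With the tool pointing down it reaches from about 0.4 to 0.925 m from the base axis. Payload 12.5 kg.
Tool frame: the origin (TCP) lies on the centre line of the jaws, within the pads' length; the fingertips stand 17 mm ahead of it and the grasp point (between the pads) lies 2 mm behind it; z points along the fingers, y is the direction in which the jaws open and shut (so a half turn about z gives the same grasp; the last joint's range is limited). The gripper opens to 95 mm and grips with 3 to 60 N. Pads are 20 mm wide; open, the fingers measure 119 mm over their backs; the gripper's body (75 mm by 180 mm) begins 59 mm behind the grasp point.
Start: joints at [1.181, 0.491, 1.559, -0, 1.092, -0.106], TCP at [0.175, 0.6, 0.232] pointing down, gripper open.
Joint ranges: [-3.1, 3.1], [-0.84, 2.19], [0.05, 2.79], [-1.13, 4.28], [0.06, 2.93], [-2.69, 2.69]. Speed limits (rad/s): [2.22, 2.22, 2.79, 3.14, 3.14, 3.14].

## Interface

Orientations are given as a 3x3 rotation matrix whose columns are the frame's x, y, z axes.
In Python, from workcell import r, vision gives the robot as it stands.
- The arm moves only by the tool arm_command, never from a script. Its argument "increments" is a list that holds one entry, the list of rows, each a list of 7 numbers: the shift along the tool's x, y, z in m, then the turn, a rotation vector about the tool's x, y, z in rad, then the finger opening in m, from 0 to 0.0951. In form: [[[tx, ty, tz, ax, ay, az, grip], ...]]. A call has 1 to 12 rows; each row shifts and turns the pose as measured when the row begins, along the tool's axes as they then stand; what a row does not reach is not made up. A row lasts 1/12 s, in which the tool goes at most 41.7 mm and 7.16 degrees, less where a joint would pass 70% of its speed; a pose out of reach is approached as far as the arm can. A call is refused whole if a number of a shift passes 0.0417 or a number of a turn 0.125, either way. A call with a gripper value outside its range is refused whole. The fingers move at their own pace and stop on an object; the grip force is fixed at half the most. Time passes only in rows, so rows that do not move let the fingers close. It gives the time, the measured TCP pose, the force and the opening at its end, in the units of the state.
- r.get_obs(): the state, without advancing time (a new reading comes with each control period).
- vision.capture(name): name is "side" or "top"; returns a dict with "color" (420x560x3 uint8, red, green, blue), "fx", "fy", "cx", "cy" (pixels), "camera_from_world" (4x4, takes a point from world to camera coordinates). Camera axes: x right, y down, z forward; pixel columns grow to the right and rows downward; lengths in m; the calibration is good to about 2 mm. A picture is of the moment at which its call begins. There is no depth.
- r.finish_job(): hands the job in, once; it reports no verdict.
The state is a dict: "clock": time; "qpos": joint angles; "joint_velocities": joint speeds; "effort": joint torques, N m; "eef_pos": TCP position; "ee_rot": TCP orientation; "contact_force": force on the tool from outside, world axes, zero at the start; "ft_torque": the same for the moment, N m; "grip_width": opening from 0.0 (shut) to 1.0 (fully open).
Only numpy, scipy, OpenCV 4.12 (cv2) and the standard library are available. Lean on these libraries where they do the work, as an engineer would, in place of code of your own. Each camera call takes 0.05 s, during which the arm holds its last target.

## Task

Take the long coupling pin, the one with the red knob, out of the pin rack and thread it down through the three lined-up holes of the green towing coupling: top plate, drawbar eye, bottom plate. Lower it in by the knob without letting it drop, until its collar rests on the top plate, then let go. Leave the yellow and the black pin in the rack.

Things in the scene. Friction and masses are not known exactly. Their poses are not given: they have to be found in the camera images.
- red_knob (a point): centre of the red knob (34 mm diameter, 50 mm tall) of the long pin, about 0.4 kg. Below the knob: steel collar 60 mm across, 6 mm thick, its underside 31 mm below this point; then a shaft 18 mm in diameter, 110 mm long, tip tapered, 141 mm below this point. z runs up the pin. It stands loose in any of the rack's three holes; pull it straight up 115 mm to clear it, 170 mm to pass over other pins.
- jaw_top (a point): centre of the top hole of the fixed coupling, on the upper face of its top plate, 132 mm above the table; z up, x along the drawbar. Three level plates, holes 36 mm in diameter on one vertical line: green 100x100x12 mm, aluminium eye 66x66x14 mm (upper face 41 mm below this point), green 100x100x12 mm (86 mm below). With the pin home its knob's centre is 31 mm above this point.
- yellow_knob (a point): centre of the yellow knob of a shorter pin (same knob and collar, shaft 70 mm), to be left in the rack. The rack is aluminium, fixed, 75 by 290 mm, 120 mm high, with three 24 mm holes 95 mm apart in a row; the collars of the pins rest on its top.
- black_knob (a point): centre of the black knob of the shortest pin (same knob and collar, shaft 45 mm), in the same row of the rack, to be left there
Mind the look-alikes: they are no part of the job. Leave any turquoise look-alike of the part that bears red_knob alone. There is more than one size of the part that bears jaw_top; the job needs the smaller.

How it is judged:
On the way:
1. the red pin is held in the gripper, upright over the top hole's centre line, and lowered until its collar is within 25 mm of the top plate (z of red_knob in the frame of jaw_top below 0.056 m and horizontal distance between red_knob and jaw_top below 0.02 m and angle between red_knob's own z axis and vertical below 0.26 rad and contact force between the fingers and red_pin above 0.5 N), for 0.05 s.
At the end, for the whole second after the job is handed in: the red pin stands upright (within 10 degrees) and still through all three holes, its knob within 20 mm of the holes' line seen from above and its collar down on the top plate (within 10 mm); the yellow and black pins are still in the rack, within 30 mm of where they were (z of red_knob in the frame of jaw_top between 0.021 and 0.041 m and horizontal distance between red_knob and jaw_top below 0.02 m and angle between red_knob's own z axis and vertical below 0.175 rad and linear speed of red_pin below 0.03 m/s and distance of each of yellow_knob, black_knob from where it was at the start of the episode below 0.03 m); the robot touches nothing.
It fails at once if the yellow or the black pin is lifted out or knocked over (moved more than 60 mm) (distance of any of yellow_knob, black_knob from where it was at the start of the episode above 0.06 m).
It also fails if it takes over 45 s, if anything falls off the work surface, if the arm or the gripper's body presses on something with over 40 N, if the wrist force passes 120 N, or if a joint passes its speed limit or range.

## Working session

There is one attempt and no reset: what is moved stays moved. The work goes in short steps, Python scripts to look and compute and a tool call to move; the robot and the scene stay as the last step left them, time stands still between calls to the robot, and variables do not carry over. Pictures are saved under pics/ and viewed, and the job is handed in when it is done.

Besides the shell and the picture viewer there is one more tool, called after "Call:" as a command line: name --argument value ..., lists and objects as JSON in quotes. arm_command: Moves the arm, as the interface text tells. Its arguments: {"type":"object","properties":{"increments":{"type":"array"}},"required":["increments"]}

```bash
ls; mkdir -p pics; python3 - <<'E'
from workcell import r, vision
import cv2
for n in("side","top"):
    d=vision.capture(n); cv2.imwrite(f"pics/{n}0.png",d["color"][:,:,::-1])
    print(n,d["fx"],d["fy"],d["cx"],d["cy"],d["camera_from_world"].round(4).tolist())
o=r.get_obs()
for k in o: print(k,o[k])
E
```

```text
pics
side 501.5183971363044 501.5183971363044 280.76096016888454 209.02921243362948 [[0.9957, -0.0928, 0.0023, -0.4631], [-0.0548, -0.6083, -0.7918, 0.1492], [0.0749, 0.7883, -0.6108, 1.2983], [0.0, 0.0, 0.0, 1.0]]
top 405.4287622240995 405.4287622240995 276.6569267476933 207.44329478443143 [[-0.0095, -0.9997, -0.0236, 0.0474], [-0.9848, 0.0135, -0.1729, 0.4704], [0.1732, 0.0216, -0.9847, 0.9936], [0.0, 0.0, 0.0, 1.0]]
clock 0.1
qpos [ 1.18142698e+00  4.91470236e-01  1.55941707e+00 -1.85637056e-06
  1.09169572e+00 -1.05602830e-01]
joint_velocities [ 1.80769778e-03 -1.76273381e-03 -2.23115387e-03  8.11071580e-05
 -1.30134840e-03  8.03943580e-04]
effort [ 3.74405034e-03 -6.13623047e+01 -2.58607686e+01  6.94804103e-02
  4.69878735e-02 -4.80763367e-05]
eef_pos [0.17488294 0.59981368 0.23112838]
ee_rot [[-9.60007947e-01  2.79972503e-01 -3.74426193e-04]
 [ 2.79972734e-01  9.60007514e-01 -9.16866765e-04]
 [ 1.02754475e-04 -9.85028506e-04 -9.99999510e-01]]
contact_force [-0.65850595 -0.11692296 -0.09317256]
ft_torque [-0.06271109 -0.06362117  0.01028968]
grip_width 1.0013243375254233
```

View pics/side0.png

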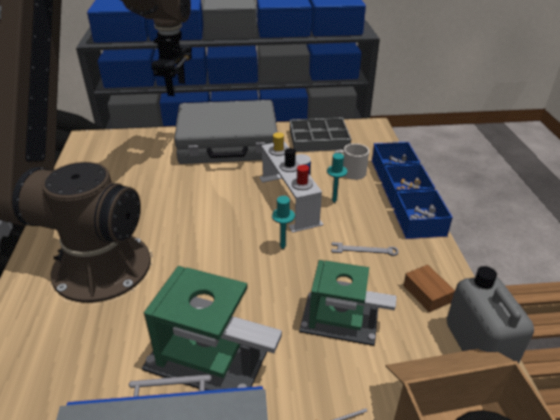

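View pics/top0.png

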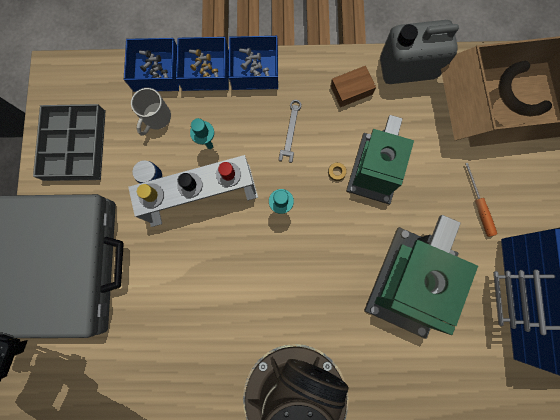

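The side view shows the red knob at (302,177), black at (290,158), yellow at (279,141) and the small coupling's hole at (344,282). In the top view the red knob is at (227,172) and the hole at (388,155). A turquoise pin stands near the red one, at (280,200) in the top view.

```bash
cat > h.py <<'E'
from workcell import r, vision
import cv2, numpy as np
def ray(d,u,v):
    M=d["camera_from_world"];R=M[:3,:3];t=M[:3,3]
    return -R.T@t, R.T@np.array([(u-d["cx"])/d["fx"],(v-d["cy"])/d["fy"],1])
def plane(d,u,v,z):
    c,w=ray(d,u,v); return c+w*(z-c[2])/w[2]
def proj(d,p):
    q=d["camera_from_world"]@np.r_[p,1]; return np.array([d["fx"]*q[0]/q[2]+d["cx"],d["fy"]*q[1]/q[2]+d["cy"]])
def tri(a,pa,b,pb):
    A=np.zeros((3,3));B=np.zeros(3)
    for d,p in((a,pa),(b,pb)):
        c,w=ray(d,*p);w=w/np.linalg.norm(w);P=np.eye(3)-np.outer(w,w);A+=P;B+=P@c
    return np.linalg.solve(A,B)
def blobs(img,cond,mn=40):
    m=cond.astype(np.uint8)
    n,l,s,c=cv2.connectedComponentsWithStats(m)
    return [(s[i].tolist(),c[i].round(1).tolist()) for i in range(1,n) if s[i,4]>=mn]
def crop(d,name,x,y,w,h,k):
    cv2.imwrite(name,cv2.resize(d["color"][y:y+h,x:x+w,::-1],None,fx=k,fy=k,interpolation=cv2.INTER_CUBIC))
E
python3 - <<'E'
from h import *
S=vision.capture("side");T=vision.capture("top")
for n,d in(("S",S),("T",T)):
    i=d["color"].astype(int);R,G,B=i[...,0],i[...,1],i[...,2]
    print(n,"red",blobs(i,(R>100)&(G<60)&(B<60)))
    print(n,"yel",blobs(i,(R>130)&(G>100)&(B<60)))
    print(n,"blk",blobs(i[:200],((R<45)&(G<45)&(B<45))[:200]))
    print(n,"green",blobs(i,(G>R+20)&(G>B+12),200))
crop(S,"pics/s1.png",250,120,120,100,6);crop(T,"pics/t1.png",120,110,180,120,4)
crop(S,"pics/s2.png",290,250,120,100,6);crop(T,"pics/t2.png",340,105,100,100,6)
E
```

```text
S red [([297, 165, 12, 7, 60], [303.0, 168.1])]
S yel []
S blk [([11, 0, 368, 200, 12596], [104.7, 85.7]), ([123, 0, 67, 27, 1266], [161.1, 10.2]), ([156, 103, 6, 22, 49], [158.7, 113.3]), ([206, 145, 42, 15, 313], [227.3, 153.7]), ([285, 148, 11, 19, 163], [289.9, 157.2]), ([70, 172, 11, 9, 68], [75.0, 176.1]), ([104, 185, 19, 15, 117], [112.9, 191.9]), ([118, 189, 21, 11, 166], [128.4, 195.0]), ([44, 193, 12, 7, 41], [47.8, 197.1])]
S green [([312, 261, 57, 40, 1590], [340.4, 280.1]), ([145, 267, 101, 69, 3962], [196.5, 300.2]), ([316, 297, 47, 31, 697], [339.5, 315.0]), ([162, 335, 76, 40, 1579], [201.3, 353.5])]
T red [([219, 162, 13, 14, 140], [224.9, 168.4])]
T yel []
T blk [([397, 24, 21, 23, 334], [407.2, 35.2]), ([423, 30, 34, 10, 121], [438.0, 34.1]), ([380, 34, 76, 50, 1587], [409.6, 66.5]), ([231, 37, 45, 39, 502], [251.0, 44.8]), ([126, 39, 46, 39, 685], [144.7, 50.5]), ([178, 38, 46, 39, 542], [197.9, 47.4]), ([537, 38, 23, 35, 351], [551.1, 52.2]), ([125, 40, 153, 51, 1154], [199.8, 79.4]), ([480, 42, 53, 18, 295], [503.8, 49.4]), ([499, 60, 53, 56, 1086], [518.9, 92.0]), ([331, 81, 44, 26, 254], [350.2, 96.0]), ([0, 97, 25, 41, 788], [10.5, 120.2]), ([36, 105, 69, 75, 629], [88.4, 154.9]), ([40, 106, 56, 24, 514], [63.5, 113.3]), ([539, 123, 21, 7, 76], [550.2, 125.4]), ([194, 125, 14, 13, 77], [202.2, 132.4]), ([38, 130, 29, 21, 238], [47.0, 137.6]), ([68, 130, 27, 21, 203], [76.1, 136.7]), ([546, 131, 14, 7, 48], [552.2, 134.3]), ([36, 152, 29, 23, 226], [43.6, 161.5]), ([66, 153, 27, 22, 206], [74.3, 159.9]), ([155, 166, 7, 13, 44], [158.5, 172.8]), ([350, 170, 51, 30, 820], [372.6, 186.7]), ([178, 173, 18, 18, 216], [186.4, 182.0])]
T green [([356, 129, 58, 56, 1911], [385.7, 156.4]), ([391, 240, 87, 95, 4433], [434.3, 287.0]), ([381, 244, 31, 55, 599], [396.4, 271.7])]
```

View pics/s1.png

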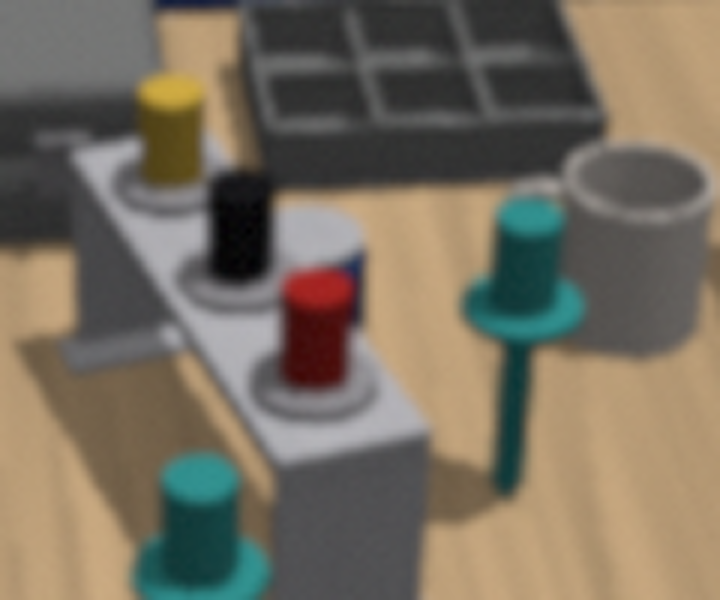

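View pics/t1.png

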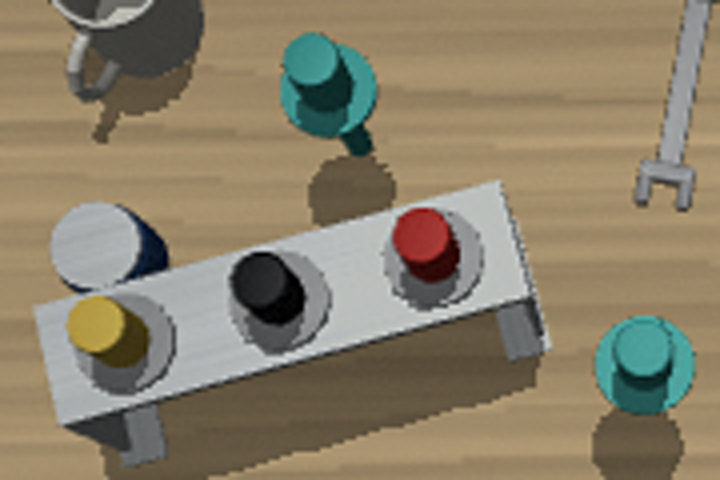

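View pics/s2.png

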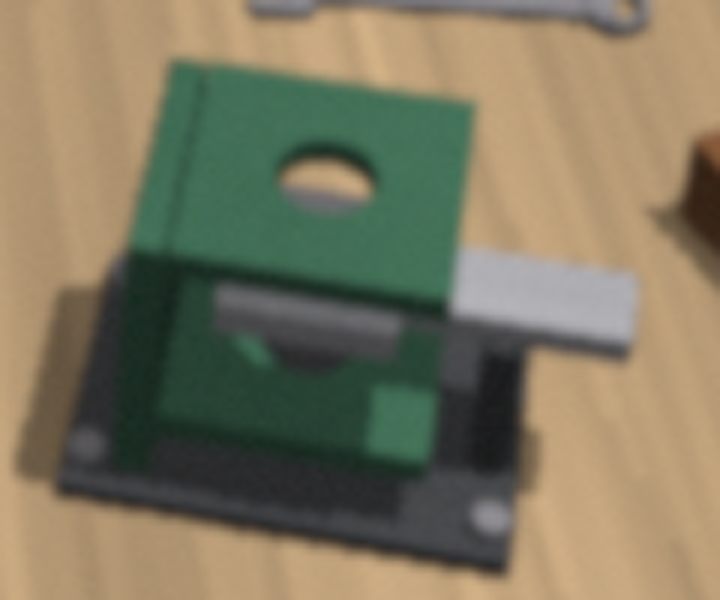

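View pics/t2.png

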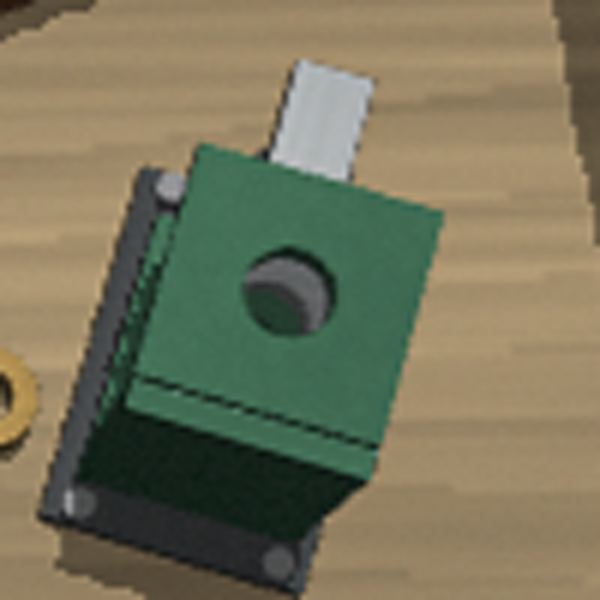

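```bash
python3 - <<'E'
from h import *
S=vision.capture("side");T=vision.capture("top")
for n,s,t,z in (("red",(303,167.8),(225,168.5),.176),("hole",(344.2,279.4),(387.8,153.2),.132),("black",(289.4,149.8),(185.4,180.1),.176),("yellow",(278,134.8),(143.9,190.9),.176),("tq1",(283,199.3),(280.6,195.9),.17),("tq2",(338,155.8),(197.6,124.3),.17)):
    p=tri(S,s,T,t)
    print(n,p.round(4),plane(S,*s,z).round(4),plane(T,*t,z).round(4),(proj(S,p)-s).round(1),(proj(T,p)-t).round(1))
# hole fit: ellipses from hole contours
for n,d,box in(("S",S,(310,262,58,30)),("T",T,(365,130,48,45))):
    x,y,w,h=box;i=d["color"][y:y+h,x:x+w].astype(int)
    m=~((i[...,1]>i[...,0]+20)&(i[...,1]>75))
    cs,_=cv2.findContours(m.astype(np.uint8),cv2.RETR_EXTERNAL,cv2.CHAIN_APPROX_NONE)
    for c in cs:
        if cv2.contourArea(c)>40:
            e=cv2.fitEllipse(c);print(n,e[0][0]+x,e[0][1]+y,e[1],plane(d,e[0][0]+x,e[0][1]+y,.132).round(4))
E
```

```text
red [0.5394 0.1555 0.1723] [0.5387 0.1499 0.176 ] [0.5382 0.155  0.176 ] [-0.  0.] [-0.  -0.1]
hole [ 0.5822 -0.2252  0.1289] [ 0.5808 -0.2283  0.132 ] [ 0.5817 -0.2244  0.132 ] [ 0.2 -0.1] [0.  0.2]
black [0.5121 0.2438 0.1775] [0.5122 0.2463 0.176 ] [0.5127 0.2442 0.176 ] [ 0.1 -0. ] [0.  0.1]
yellow [0.4886 0.3378 0.1747] [0.4876 0.3351 0.176 ] [0.4891 0.3374 0.176 ] [ 0.3 -0.1] [0.  0.3]
tq1 [0.4744 0.03   0.1637] [0.4722 0.0211 0.17  ] [0.4744 0.03   0.17  ] [ 0.5 -0.1] [0.  0.6]
tq2 [0.6491 0.2226 0.1634] [0.646  0.2117 0.17  ] [0.6472 0.2212 0.17  ] [ 0.2 -0.1] [0.  0.3]
S 344.0495147705078 279.36791038513184 (10.8818941116333, 15.9301118850708) [ 0.5805 -0.2282  0.132 ]
S 361.6602325439453 263.9069743156433 (3.811868190765381, 43.40299606323242) [ 0.6289 -0.1846  0.132 ]
S 313.0744559764862 269.1796007156372 (6.574436187744141, 36.74623107910156) [ 0.5185 -0.1913  0.132 ]
T 409.27868270874023 167.45391845703125 (5.921069145202637, 33.2381477355957) [ 0.5461 -0.2726  0.132 ]
T 387.8991107940674 153.27056884765625 (14.045297622680664, 14.461514472961426) [ 0.5815 -0.2246  0.132 ]
T 404.22705841064453 133.38863587379456 (7.377626895904541, 39.28776168823242) [ 0.6301 -0.2661  0.132 ]
T 367.7269403934479 134.68972969055176 (6.461038112640381, 14.75960636138916) [ 0.6285 -0.1794  0.132 ]
```

Red knob is at about (0.538, 0.153) and the small coupling's hole at about (0.581, -0.226). I'll first rise and turn so the jaws open across the rack row.

Call:
arm_command --increments '[[[0, 0, -0.008, 0, 0, 0.113, 0.0951], [0, 0, -0.008, 0, 0, 0.113, 0.0951], [0, 0, -0.008, 0, 0, 0.113, 0.0951], [0, 0, -0.008, 0, 0, 0.113, 0.0951], [0, 0, -0.008, 0, 0, 0.113, 0.0951], [0, 0, -0.008, 0, 0, 0.113, 0.0951], [0, 0, -0.008, 0, 0, 0.113, 0.0951], [0, 0, -0.008, 0, 0, 0.113, 0.0951], [0, 0, -0.008, 0, 0, 0.113, 0.0951]]]'

```text
clock: 1.05
eef_pos: [0.1746, 0.599, 0.3038]
ee_rot: [[-0.224, 0.974, -0.002], [0.974, 0.224, -0.006], [-0.005, -0.004, -1.0]]
contact_force: [-1.1, -0.9, 0.0]
grip_width: 1.002
```

```bash
cat > go.py <<'E'
import sys
from h import *
o=r.get_obs();R=np.array(o["ee_rot"]);p=np.array(o["eef_pos"])
t=np.array([float(a) for a in sys.argv[1:4]])
print("t",round(o["clock"],2),"p",p.round(4),"tool shift",(R.T@(t-p)).round(4))
Y=float(sys.argv[4]) if len(sys.argv)>4 else 15.6
y=np.radians(Y);yd=np.array([np.cos(y),np.sin(y),0]);Rt=np.c_[np.cross(yd,[0,0,-1]),yd,[0,0,-1]]
from scipy.spatial.transform import Rotation as Q
print("rotvec",Q.from_matrix(R.T@Rt).as_rotvec().round(4),"q",np.round(o["qpos"],2),"F",np.round(o["contact_force"],1),"grip",round(o["grip_width"]*95.1,1))
E
python3 go.py 0.538 0.153 0.29
```

```text
t 1.05 p [0.1746 0.599  0.3038] tool shift [-0.5161  0.2541  0.0154]
rotvec [-0.0037  0.0049 -0.046 ] q [ 1.18  0.43  1.46 -0.    1.26  0.96] F [-1.1 -0.9  0. ] grip 95.3
```

Call:
arm_command --increments '[[[-0.034, 0.017, 0, 0, 0, 0, 0.0951], [-0.034, 0.017, 0, 0, 0, 0, 0.0951], [-0.034, 0.017, 0, 0, 0, 0, 0.0951], [-0.034, 0.017, 0, 0, 0, 0, 0.0951], [-0.034, 0.017, 0, 0, 0, 0, 0.0951], [-0.034, 0.017, 0, 0, 0, 0, 0.0951], [-0.034, 0.017, 0, 0, 0, 0, 0.0951], [-0.034, 0.017, 0, 0, 0, 0, 0.0951], [-0.034, 0.017, 0, 0, 0, 0, 0.0951], [-0.034, 0.017, 0, 0, 0, 0, 0.0951], [-0.034, 0.017, 0, 0, 0, 0, 0.0951], [-0.034, 0.017, 0, 0, 0, 0, 0.0951]]]'

```text
clock: 2.05
eef_pos: [0.4685, 0.2338, 0.3061]
ee_rot: [[-0.223, 0.975, 0.0], [0.975, 0.223, -0.001], [-0.001, -0.0, -1.0]]
contact_force: [-0.1, 0.3, 0.5]
grip_width: 1.004
```

```bash
python3 go.py 0.538 0.153 0.29
```

```text
t 2.05 p [0.4685 0.2338 0.3061] tool shift [-0.0943  0.0497  0.0162]
rotvec [-0.0001  0.0011 -0.0469] q [ 0.34  0.27  1.7  -0.    1.17  0.11] F [-0.1  0.3  0.5] grip 95.5
```

Call:
arm_command --increments '[[[-0.031, 0.017, 0.005, 0, 0, 0, 0.0951], [-0.031, 0.017, 0.005, 0, 0, 0, 0.0951], [-0.031, 0.016, 0.005, 0, 0, 0, 0.0951], [0, 0, 0, 0, 0, -0.046, 0.0951], [0, 0, 0, 0, 0, 0, 0.0951]]]'

```text
clock: 2.47
eef_pos: [0.5447, 0.1432, 0.2906]
ee_rot: [[-0.263, 0.965, 0.002], [0.965, 0.263, -0.001], [-0.002, 0.001, -1.0]]
contact_force: [-0.2, 0.5, 0.1]
grip_width: 1.0
```

```bash
python3 go.py 0.538 0.153 0.29;python3 - <<'E'
from h import *
S=vision.capture("side");T=vision.capture("top")
crop(S,"pics/s3.png",220,60,160,160,4);crop(T,"pics/t3.png",120,90,200,140,4)
E
```

```text
t 2.47 p [0.5447 0.1432 0.2906] tool shift [ 0.0112 -0.0039  0.0005]
rotvec [ 0.0014  0.0019 -0.0066] q [ 0.14  0.35  1.63 -0.    1.16 -0.12] F [-0.2  0.5  0.1] grip 95.1
```

View pics/s3.png

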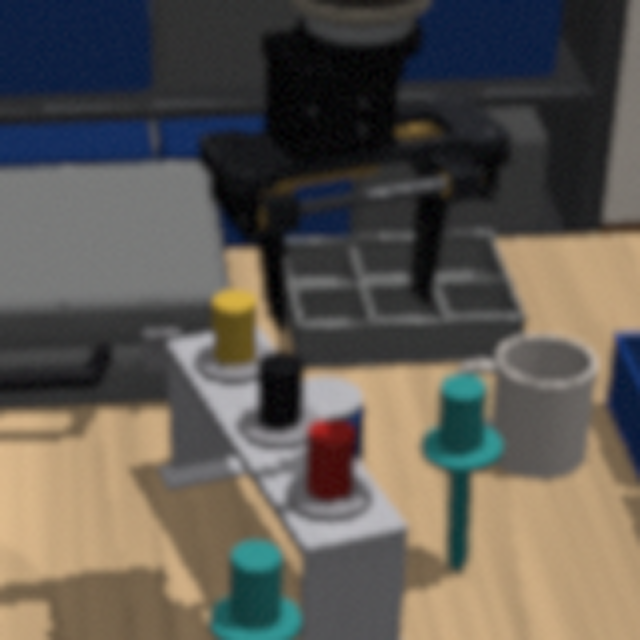

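View pics/t3.png

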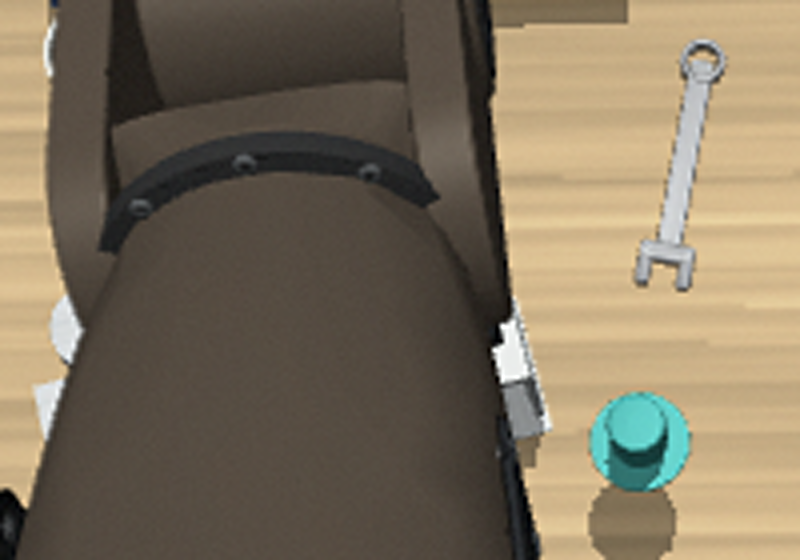

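The side crop shows all three pins in place, with the gripper above and behind the red knob, fingertips near crop (275,315) and (425,300). The top view is hidden by the arm. I'll centre, then descend partway.

Call:
arm_command --increments '[[[0.011, -0.004, 0, 0, 0, -0.006, 0.0951], [0, 0, 0, 0, 0, 0, 0.0951], [0, 0, 0.02, 0, 0, 0, 0.0951], [0, 0, 0.03, 0, 0, 0, 0.0951], [0, 0, 0.02, 0, 0, 0, 0.0951], [0, 0, 0, 0, 0, 0, 0.0951]]]'

```text
clock: 3.07
eef_pos: [0.5339, 0.1611, 0.2221]
ee_rot: [[-0.271, 0.962, 0.009], [0.962, 0.271, 0.0], [-0.002, 0.008, -1.0]]
contact_force: [-0.6, -0.3, -0.2]
grip_width: 1.001
```

```bash
python3 go.py 0.538 0.153 0.152;python3 - <<'E'
from h import *
S=vision.capture("side")
crop(S,"pics/s4.png",240,80,120,140,4)
E
```

```text
t 3.07 p [0.5339 0.1611 0.2221] tool shift [-0.0087  0.0011  0.0701]
rotvec [0.0085 0.0021 0.0025] q [ 0.18  0.4   1.74 -0.    0.99 -0.1 ] F [-0.6 -0.3 -0.2] grip 95.2
```

View pics/s4.png

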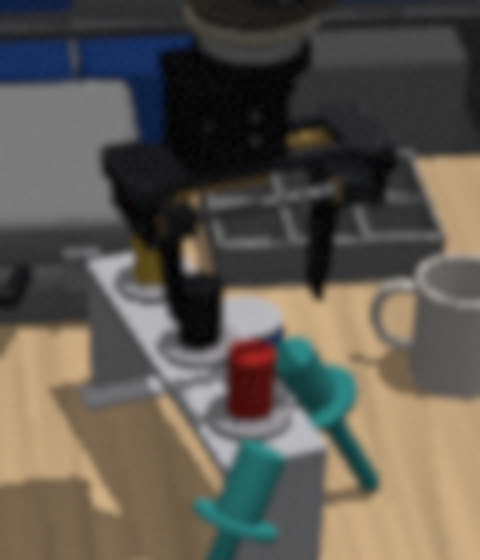

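Side view: the pins in the rack are fine, but both turquoise pins, which stood free on their tips, are tipping over by themselves at crop (320,390) and (245,490). I haven't touched them. I'll hold a moment so they come to rest before I go lower.

Call:
arm_command --increments '[[[0, 0, 0, 0, 0, 0, 0.0951], [0, 0, 0, 0, 0, 0, 0.0951], [0, 0, 0, 0, 0, 0, 0.0951], [0, 0, 0, 0, 0, 0, 0.0951], [0, 0, 0, 0, 0, 0, 0.0951], [0, 0, 0, 0, 0, 0, 0.0951], [0, 0, 0, 0, 0, 0, 0.0951], [0, 0, 0, 0, 0, 0, 0.0951]]]'

```text
clock: 3.78
eef_pos: [0.5356, 0.1633, 0.2306]
ee_rot: [[-0.273, 0.962, 0.019], [0.962, 0.273, 0.002], [-0.003, 0.019, -1.0]]
contact_force: [-0.2, 0.1, 0.7]
grip_width: 1.002
```

```bash
python3 go.py 0.538 0.153 0.152;python3 - <<'E'
from h import *
S=vision.capture("side");T=vision.capture("top")
crop(S,"pics/s5.png",240,80,140,180,3);cv2.imwrite("pics/t5.png",T["color"][:,:,::-1])
E
```

```text
t 3.78 p [0.5356 0.1633 0.2306] tool shift [-0.0103 -0.002   0.0786]
rotvec [0.0189 0.003  0.0044] q [ 0.18  0.39  1.73 -0.    1.   -0.1 ] F [-0.2  0.1  0.7] grip 95.3
```

View pics/s5.png

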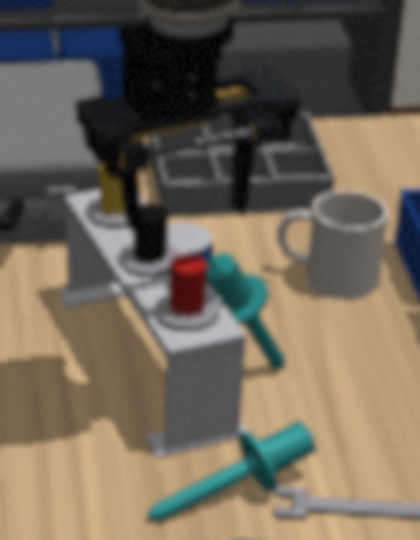

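View pics/t5.png

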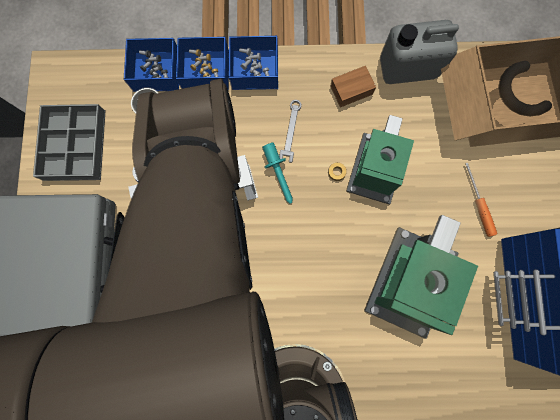

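tq1 now lies flat on the table. tq2 leans against the rack's far side near the red pin, with its knob at side pixel (316,171). I'll work out where its knob is relative to the fingers.

```bash
python3 - <<'E'
from h import *
S=vision.capture("side")
crop(S,"pics/s6.png",280,140,80,80,8)
o=r.get_obs();p=np.array(o["eef_pos"]);R=np.array(o["ee_rot"])
print("tcp px",proj(S,p),"tips",[proj(S,p+R@np.array([0,s*.05,.017])).round(1) for s in(1,-1)])
print("red top px expected at .538 .153",proj(S,[.538,.153,.176]))
for uv in((333,200),(332,198)): print(plane(S,*uv,0.004))
E
```

```text
tcp px [301.76170061 147.80834059] tips [array([318.8, 149.6]), array([284.2, 157.2])]
red top px expected at .538 .153 [302.59388406 167.19237947]
[0.64552529 0.2269066  0.004     ]
[0.64427415 0.23729696 0.004     ]
```

View pics/s6.png

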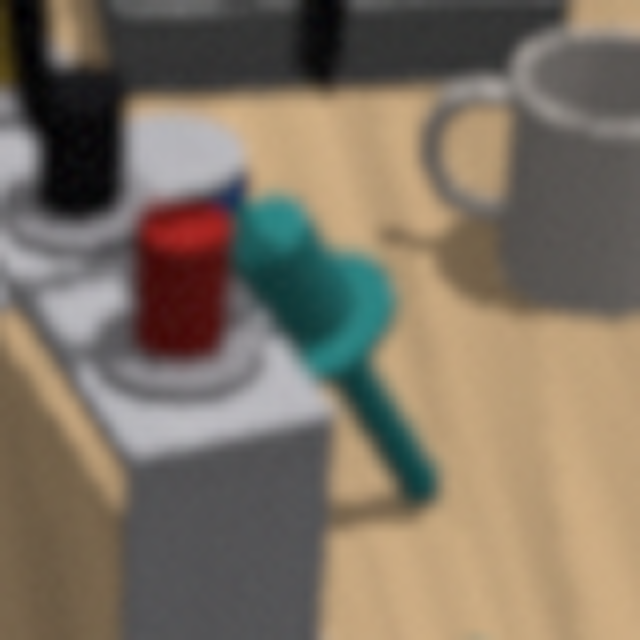

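```bash
python3 - <<'E'
from h import *
S=vision.capture("side")
tip=plane(S,332.3,200.5,0.006)
c,w=ray(S,314.2,167);w/=np.linalg.norm(w)
b=w@(c-tip);cc=(c-tip)@(c-tip)-.164**2
print("tip",tip, b*b-cc)
row=np.array([-.26,.9656]);per=np.array([.9656,.26])
for s in(-1,1):
    q=c+w*(-b+s*np.sqrt(max(b*b-cc,0)));d=q[:2]-[.538,.153]
    print(q.round(4),"along row",d@row,"perp",d@per)
for k in np.arange(-.02,.021,.01):
    q=c+w*(-b+k);d=q[:2]-[.538,.153];print(q.round(3),np.linalg.norm(q-tip).round(3),(d@row).round(3),(d@per).round(3))
E
```

```text
tip [0.64236842 0.22194133 0.006     ] 0.013641401462778813
[0.5757 0.188  0.152 ] along row 0.023940596068850906 perp 0.04553928422379512
[0.6096 0.3814 0.0255] along row 0.20196509661560336 perp 0.1285612551339143
[0.59  0.268 0.1  ] 0.117 0.098 0.08
[0.591 0.276 0.094] 0.116 0.105 0.083
[0.593 0.285 0.089] 0.115 0.113 0.087
[0.594 0.293 0.083] 0.116 0.121 0.091
[0.596 0.301 0.078] 0.117 0.128 0.094
```

tq2's knob (top centre near z 0.15) would sit in the path of the +x finger. I'll turn the jaw axis another 40° (to −25° in world), so both fingers come down clear of tq2 and of the black pin.

Call:
arm_command --increments '[[[-0.01, -0.002, 0, 0.019, 0.003, 0, 0.0951], [0, 0, 0, 0, 0, 0.12, 0.0951], [0, 0, 0, 0, 0, 0.12, 0.0951], [0, 0, 0, 0, 0, 0.12, 0.0951], [0, 0, 0, 0, 0, 0.12, 0.0951], [0, 0, 0, 0, 0, 0.12, 0.0951], [0, 0, 0, 0, 0, 0.11, 0.0951], [0, 0, 0, 0, 0, 0, 0.0951]]]'

```text
clock: 4.65
eef_pos: [0.5369, 0.1479, 0.2296]
ee_rot: [[0.447, 0.895, -0.01], [0.895, -0.447, -0.002], [-0.006, -0.008, -1.0]]
contact_force: [0.3, -0.4, 0.5]
grip_width: 0.999
```

```bash
python3 go.py 0.538 0.153 0.153 -25
```

```text
t 4.65 p [0.5369 0.1479 0.2296] tool shift [ 0.0056 -0.0007  0.0766]
rotvec [-0.0084  0.0061 -0.0268] q [ 0.15  0.4   1.72 -0.    1.03  0.61] F [ 0.3 -0.4  0.5] grip 95.0
```

Call:
arm_command --increments '[[[0.004, 0, 0, -0.008, 0.006, -0.02, 0.0951], [0, 0, 0.015, 0, 0, 0, 0.0951], [0, 0, 0.015, 0, 0, 0, 0.0951], [0, 0, 0, 0, 0, 0, 0.0951]]]'

```text
clock: 4.98
eef_pos: [0.5399, 0.1506, 0.1993]
ee_rot: [[0.412, 0.911, 0.002], [0.911, -0.412, 0.0], [0.001, 0.001, -1.0]]
contact_force: [0.2, -0.2, 0.2]
grip_width: 1.0
```

```bash
python3 go.py 0.538 0.153 0.153 -25; python3 - <<'E'
from h import *
S=vision.capture("side")
crop(S,"pics/s7.png",250,90,110,110,6)
E
```

```text
t 4.98 p [0.5399 0.1506 0.1993] tool shift [ 0.0014 -0.0028  0.0463]
rotvec [ 0.0013 -0.0011  0.0116] q [0.15 0.44 1.76 0.   0.95 0.58] F [ 0.2 -0.2  0.2] grip 95.1
```

View pics/s7.png

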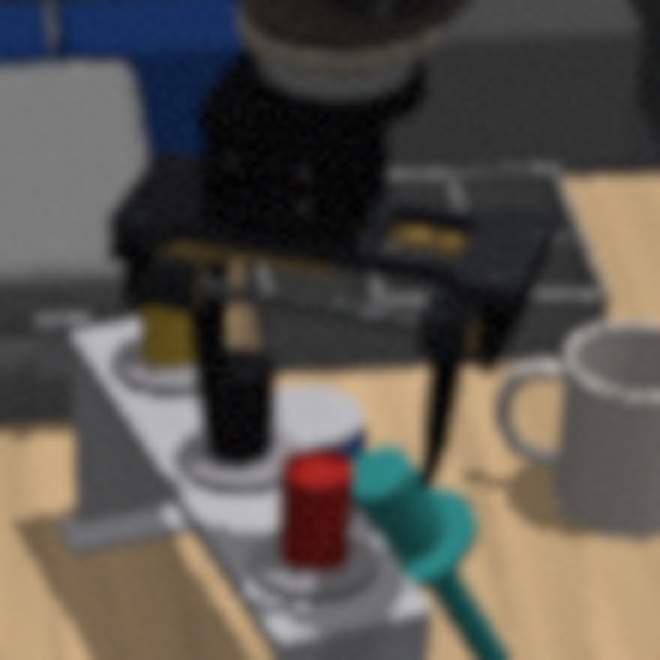

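```bash
python3 - <<'E'
from h import *
S=vision.capture("side")
o=r.get_obs();p=np.array(o["eef_pos"]);R=np.array(o["ee_rot"])
for s in(1,-1): 
  q=p+R@np.array([0,s*.0535,.017]);a=proj(S,q);print(q.round(3),a.round(1),((a-[250,90])*6).round())
M=S["camera_from_world"];print(-M[:3,:3].T@M[:3,3])
E
```

```text
[0.589 0.129 0.185] [323.1 168.5] [438. 471.]
[0.492 0.173 0.184] [284.9 161.5] [209. 429.]
[ 0.37200172 -0.97563885  0.91215585]
```

The predicted fingertip pixels match the picture, so the right tip just ends in front of tq2 and isn't behind it. I'll go down in two stages.

Call:
arm_command --increments '[[[0.001, -0.002, 0.01, 0, 0, 0.01, 0.0951], [0, 0, 0.01, 0, 0, 0, 0.0951], [0, 0, 0.005, 0, 0, 0, 0.0951], [0, 0, 0, 0, 0, 0, 0.0951]]]'

```text
clock: 5.42
eef_pos: [0.5401, 0.1529, 0.1762]
ee_rot: [[0.42, 0.908, 0.007], [0.908, -0.42, 0.001], [0.004, 0.006, -1.0]]
contact_force: [0.1, 0.0, 0.0]
grip_width: 0.995
```

```bash
python3 go.py 0.538 0.153 0.153 -25; python3 - <<'E'
from h import *
S=vision.capture("side")
crop(S,"pics/s8.png",260,110,100,100,6)
E
```

```text
t 5.42 p [0.5401 0.1529 0.1762] tool shift [-0.0008 -0.0021  0.0232]
rotvec [ 0.0059 -0.0042  0.0031] q [0.16 0.46 1.78 0.   0.89 0.59] F [0.1 0.  0. ] grip 94.6
```

View pics/s8.png

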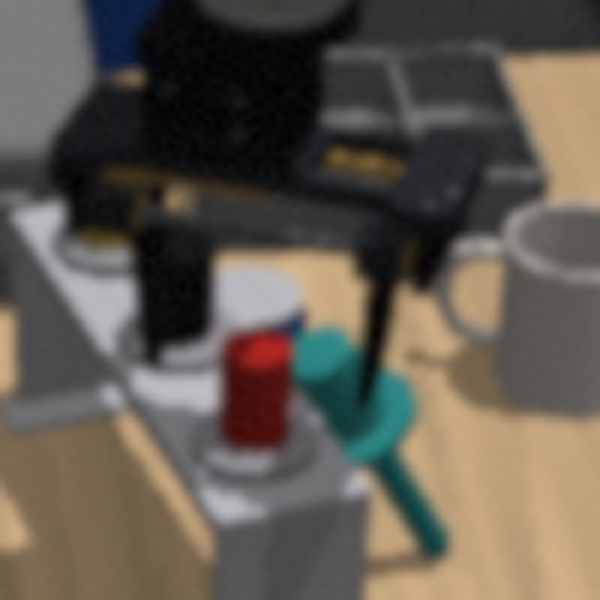

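The right finger passes in front of tq2, with no force on the tool and the red knob centred between the jaws. I'll go down the last 23 mm and then close.

Call:
arm_command --increments '[[[0, -0.002, 0.008, 0.006, -0.004, 0, 0.0951], [0, 0, 0.009, 0, 0, 0, 0.0951], [0, 0, 0.006, 0, 0, 0, 0.0951], [0, 0, 0, 0, 0, 0, 0.0951]]]'

```text
clock: 5.8
eef_pos: [0.5384, 0.1539, 0.1517]
ee_rot: [[0.419, 0.908, 0.0], [0.908, -0.419, 0.0], [0.0, 0.0, -1.0]]
contact_force: [0.3, -0.9, 0.1]
grip_width: 0.998
```

```bash
python3 go.py 0.538 0.153 0.153 -25; python3 - <<'E'
from h import *
S=vision.capture("side")
crop(S,"pics/s9.png",260,110,100,100,6)
E
```

```text
t 5.8 p [0.5384 0.1539 0.1517] tool shift [-0.001  -0.     -0.0013]
rotvec [ 0.0002 -0.0004  0.0036] q [0.16 0.5  1.81 0.   0.84 0.59] F [ 0.3 -0.9  0.1] grip 94.9
```

View pics/s9.png

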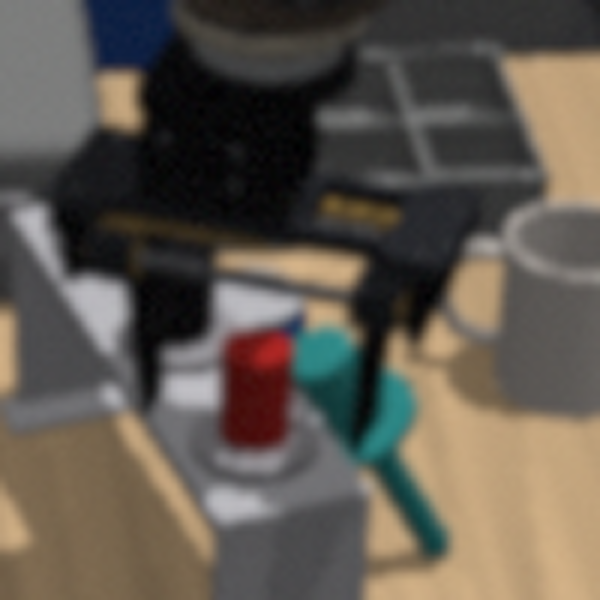

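Red knob is between both fingers, at crop (258,390). Closing.

Call:
arm_command --increments '[[[0, 0, 0, 0, 0, 0, 0.02], [0, 0, 0, 0, 0, 0, 0.02], [0, 0, 0, 0, 0, 0, 0.02], [0, 0, 0, 0, 0, 0, 0.02], [0, 0, 0, 0, 0, 0, 0.02], [0, 0, 0, 0, 0, 0, 0.02], [0, 0, 0, 0, 0, 0, 0.02], [0, 0, 0, 0, 0, 0, 0.02]]]'

```text
clock: 6.52
eef_pos: [0.5392, 0.1539, 0.1532]
ee_rot: [[0.419, 0.908, 0.003], [0.908, -0.419, 0.001], [0.002, 0.002, -1.0]]
contact_force: [0.4, -0.6, 0.1]
grip_width: 0.496
```

```bash
python3 go.py 0.538 0.153 0.153 -25; python3 - <<'E'
from h import *
S=vision.capture("side")
crop(S,"pics/s10.png",260,110,100,100,6)
E
```

```text
t 6.52 p [0.5392 0.1539 0.1532] tool shift [-0.0013 -0.0007  0.0002]
rotvec [ 0.0021 -0.0017  0.0036] q [0.16 0.49 1.8  0.   0.84 0.59] F [ 0.4 -0.6  0.1] grip 47.2
```

View pics/s10.png

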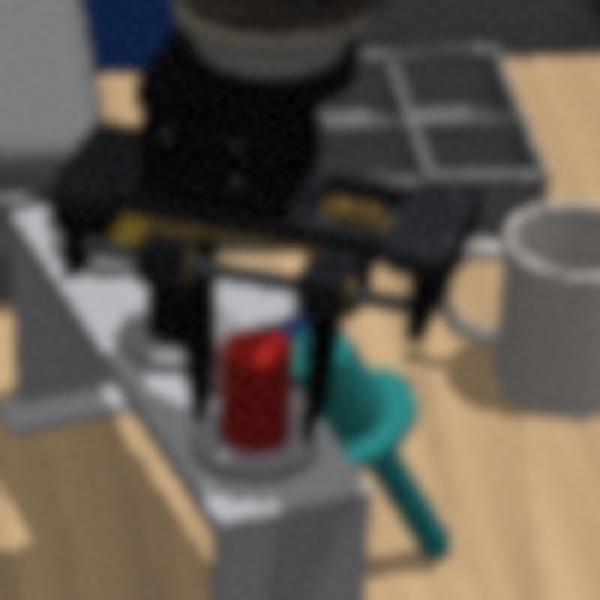

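Fingers are still closing, well centred. Continuing.

Call:
arm_command --increments '[[[0, 0, 0, 0, 0, 0, 0.02], [0, 0, 0, 0, 0, 0, 0.02], [0, 0, 0, 0, 0, 0, 0.02], [0, 0, 0, 0, 0, 0, 0.02], [0, 0, 0, 0, 0, 0, 0.02]]]'

```text
clock: 6.98
eef_pos: [0.539, 0.154, 0.1533]
ee_rot: [[0.419, 0.908, 0.002], [0.908, -0.419, 0.001], [0.002, 0.002, -1.0]]
contact_force: [-0.3, 1.3, 1.0]
grip_width: 0.352
```

```bash
python3 go.py 0.538 0.153 0.335 -25
```

```text
t 6.98 p [0.539  0.154  0.1533] tool shift [-0.001  -0.0002 -0.1817]
rotvec [ 0.0017 -0.0016  0.0035] q [0.16 0.49 1.81 0.   0.84 0.59] F [-0.3  1.3  1. ] grip 33.4
```

It's gripped at 33 mm. Lifting straight up.

Call:
arm_command --increments '[[[0, 0, -0.006, 0, 0, 0, 0.02], [0, 0, -0.01, 0, 0, 0, 0.02], [0, 0, -0.01, 0, 0, 0, 0.02], [0, 0, -0.01, 0, 0, 0, 0.02], [0, 0, -0.01, 0, 0, 0, 0.02], [0, 0, -0.01, 0, 0, 0, 0.02]]]'

```text
clock: 7.48
eef_pos: [0.5375, 0.1536, 0.212]
ee_rot: [[0.419, 0.908, -0.004], [0.908, -0.419, -0.0], [-0.002, -0.003, -1.0]]
contact_force: [0.3, 0.3, -4.3]
grip_width: 0.356
```

```bash
python3 go.py 0.539 0.154 0.335 -25;python3 - <<'E'
from h import *
S=vision.capture("side")
crop(S,"pics/s11.png",260,90,100,120,5)
E
```

```text
t 7.48 p [0.5375 0.1536 0.212 ] tool shift [ 0.0008  0.0008 -0.123 ]
rotvec [-0.003   0.0019  0.0036] q [0.16 0.42 1.74 0.   0.98 0.59] F [ 0.3  0.3 -4.3] grip 33.8
```

View pics/s11.png

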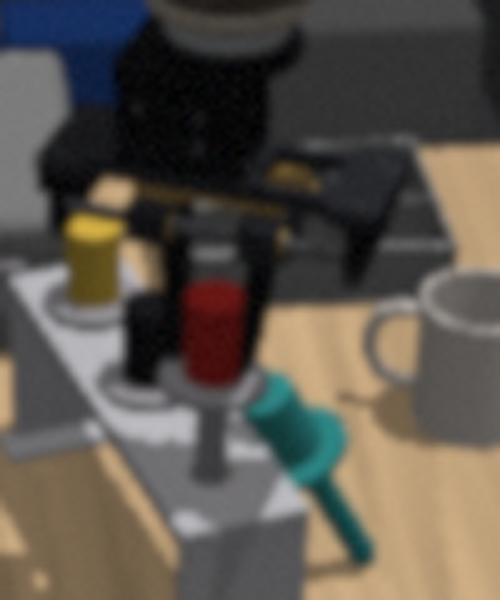

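The red pin is rising cleanly and carries about 4 N of weight. tq2 and the other pins haven't moved. Continuing up.

Call:
arm_command --increments '[[[0.001, 0.001, -0.012, -0.003, 0.002, 0, 0.02], [0, 0, -0.013, 0, 0, 0, 0.02], [0, 0, -0.013, 0, 0, 0, 0.02], [0, 0, -0.013, 0, 0, 0, 0.02], [0, 0, -0.013, 0, 0, 0, 0.02], [0, 0, -0.015, 0, 0, 0, 0.02], [0, 0, -0.015, 0, 0, 0, 0.02], [0, 0, -0.015, 0, 0, 0, 0.02], [0, 0, -0.015, 0, 0, 0, 0.02], [0, 0, 0, 0, 0, 0, 0.02]]]'

```text
clock: 8.37
eef_pos: [0.5371, 0.1538, 0.3485]
ee_rot: [[0.419, 0.908, 0.005], [0.908, -0.419, 0.001], [0.003, 0.004, -1.0]]
contact_force: [-1.7, 0.2, -3.5]
grip_width: 0.353
```

```bash
python3 go.py 0.581 -0.226 0.335 -25
```

```text
t 8.37 p [0.5371 0.1538 0.3485] tool shift [-0.3264  0.199   0.0135]
rotvec [ 0.0044 -0.0029  0.0037] q [ 0.16  0.29  1.56 -0.    1.29  0.59] F [-1.7  0.2 -3.5] grip 33.6
```

Call:
arm_command --increments '[[[-0.012, 0.007, 0, 0.004, -0.003, 0, 0.02], [-0.022, 0.013, 0, 0, 0, 0, 0.02], [-0.026, 0.016, 0, 0, 0, 0, 0.02], [-0.026, 0.016, 0, 0, 0, 0, 0.02], [-0.026, 0.016, 0, 0, 0, 0, 0.02], [-0.026, 0.016, 0, 0, 0, 0, 0.02], [-0.026, 0.016, 0, 0, 0, 0, 0.02], [-0.026, 0.016, 0, 0, 0, 0, 0.02], [-0.026, 0.016, 0, 0, 0, 0, 0.02], [-0.026, 0.016, 0, 0, 0, 0, 0.02], [-0.026, 0.016, 0, 0, 0, 0, 0.02], [-0.026, 0.016, 0, 0, 0, 0, 0.02]]]'

```text
clock: 9.37
eef_pos: [0.5732, -0.2046, 0.3385]
ee_rot: [[0.412, 0.911, -0.013], [0.911, -0.412, 0.003], [-0.003, -0.013, -1.0]]
contact_force: [0.3, -0.2, -4.0]
grip_width: 0.353
```

```bash
python3 go.py 0.581 -0.226 0.30 -25
```

```text
t 9.37 p [ 0.5732 -0.2046  0.3385] tool shift [-0.0162  0.0164  0.0384]
rotvec [-0.0125  0.0028  0.0115] q [-0.45  0.39  1.44 -0.    1.33 -0.02] F [ 0.3 -0.2 -4. ] grip 33.6
```

Call:
arm_command --increments '[[[-0.004, 0.01, 0.005, 0, 0, 0.01, 0.02], [0, 0, 0.01, 0, 0, 0, 0.02], [0, 0, 0.01, 0, 0, 0, 0.02], [0, 0, 0, 0, 0, 0, 0.02]]]'

```text
clock: 9.7
eef_pos: [0.5783, -0.2196, 0.3067]
ee_rot: [[0.428, 0.904, -0.018], [0.904, -0.428, 0.004], [-0.004, -0.018, -1.0]]
contact_force: [-0.5, 0.1, -5.0]
grip_width: 0.355
```

```bash
python3 go.py 0.581 -0.226 0.30 -25;python3 - <<'E'
from h import *
S=vision.capture("side");T=vision.capture("top")
crop(S,"pics/s12.png",280,150,140,190,3);crop(T,"pics/t12.png",320,80,140,130,4)
o=r.get_obs();p=np.array(o["eef_pos"]);R=np.array(o["ee_rot"])
print("tip pred",proj(S,p+R@[0,0,.139]),proj(S,p))
E
```

```text
t 9.7 p [ 0.5783 -0.2196  0.3067] tool shift [-0.0046  0.0053  0.0066]
rotvec [-0.0183  0.0041 -0.0058] q [-0.47  0.43  1.46 -0.    1.27 -0.02] F [-0.5  0.1 -5. ] grip 33.8
tip pred [342.79343834 263.67962267] [349.50969065 212.18445153]
```

View pics/s12.png

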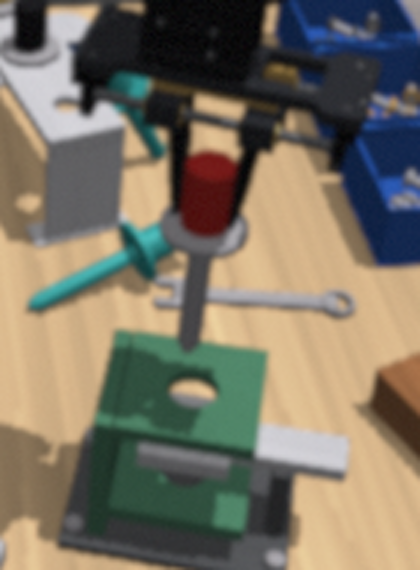

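View pics/t12.png

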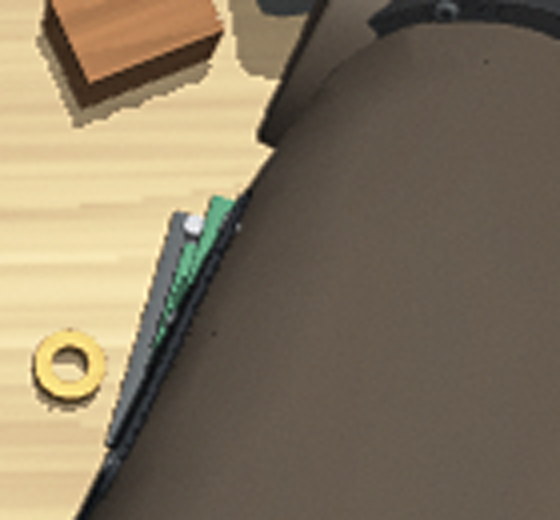

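Side view: pin upright in the jaws. Its tip is at pixel (342,265), within 2 px of the prediction (343,264), just above the coupling hole. I'll correct the position and tilt.

Call:
arm_command --increments '[[[-0.005, 0.005, 0, -0.018, 0.004, -0.005, 0.02], [0, 0, 0, 0, 0, 0, 0.02], [0, 0, 0, 0, 0, 0, 0.02]]]'

```text
clock: 10.05
eef_pos: [0.5818, -0.2241, 0.3103]
ee_rot: [[0.419, 0.908, 0.006], [0.908, -0.419, -0.002], [0.0, 0.006, -1.0]]
contact_force: [0.4, 0.1, -4.5]
grip_width: 0.354
```

```bash
python3 go.py 0.581 -0.226 0.1653 -25;python3 - <<'E'
from h import *
S=vision.capture("side")
crop(S,"pics/s13.png",300,200,90,110,5)
o=r.get_obs();p=np.array(o["eef_pos"]);R=np.array(o["ee_rot"])
print("tip pred",proj(S,p+R@[0,0,.139]),proj(S,p))
E
```

```text
t 10.05 p [ 0.5818 -0.2241  0.3103] tool shift [-0.0022 -0.0008  0.145 ]
rotvec [ 0.0059 -0.0004  0.0043] q [-0.47  0.42  1.46  0.    1.25 -0.04] F [ 0.4  0.1 -4.5] grip 33.6
tip pred [346.19244803 264.87574797] [351.62075959 213.07065554]
```

View pics/s13.png

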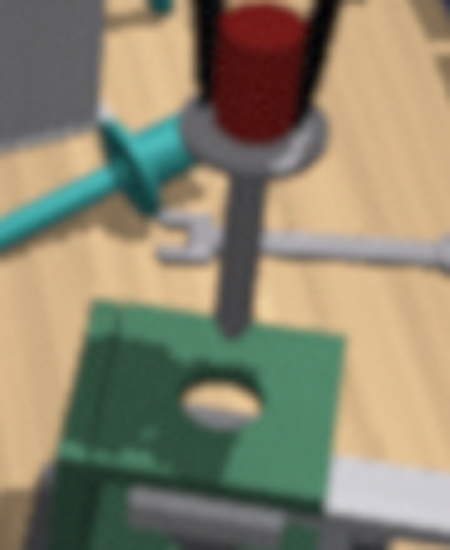

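Call:
arm_command --increments '[[[-0.002, -0.001, 0.01, 0.006, 0, 0, 0.02], [0, 0, 0.01, 0, 0, 0, 0.02], [0, 0, 0.008, 0, 0, 0, 0.02], [0, 0, 0, 0, 0, 0, 0.02]]]'

```text
clock: 10.43
eef_pos: [0.5799, -0.225, 0.2804]
ee_rot: [[0.418, 0.908, 0.001], [0.908, -0.418, -0.0], [0.0, 0.001, -1.0]]
contact_force: [0.7, 0.2, -4.2]
grip_width: 0.352
```

```bash
python3 go.py 0.581 -0.226 0.1653 -25;python3 - <<'E'
from h import *
S=vision.capture("side")
crop(S,"pics/s14.png",300,200,90,110,5)
E
```

```text
t 10.43 p [ 0.5799 -0.225   0.2804] tool shift [-0.0005  0.0013  0.1151]
rotvec [ 0.0009 -0.0002  0.0051] q [-0.48  0.44  1.5   0.    1.19 -0.05] F [ 0.7  0.2 -4.2] grip 33.5
```

View pics/s14.png

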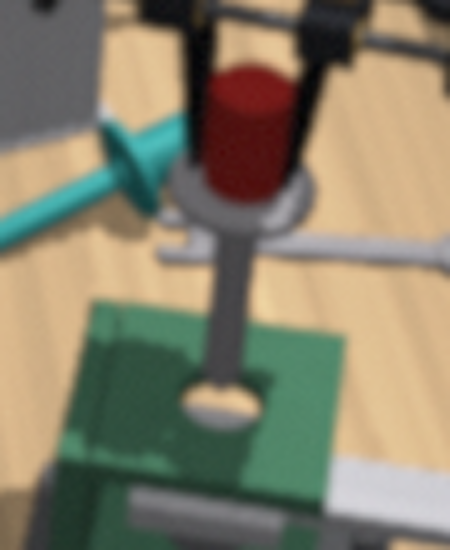

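The tip, at crop (223,385), is lined up over the hole centre (222,403). Lowering.

Call:
arm_command --increments '[[[0, 0.001, 0.008, 0, 0, 0, 0.02], [0, 0, 0.01, 0, 0, 0, 0.02], [0, 0, 0.01, 0, 0, 0, 0.02], [0, 0, 0.01, 0, 0, 0, 0.02], [0, 0, 0, 0, 0, 0, 0.02]]]'

```text
clock: 10.9
eef_pos: [0.5813, -0.2256, 0.2389]
ee_rot: [[0.418, 0.908, 0.001], [0.908, -0.418, -0.0], [0.0, 0.002, -1.0]]
contact_force: [-0.6, -0.1, -5.3]
grip_width: 0.353
```

```bash
python3 go.py 0.581 -0.226 0.1653 -25;python3 - <<'E'
from h import *
S=vision.capture("side")
crop(S,"pics/s15.png",300,200,90,120,5)
E
```

```text
t 10.9 p [ 0.5813 -0.2256  0.2389] tool shift [-0.0005 -0.0002  0.0736]
rotvec [ 0.0015 -0.0002  0.0051] q [-0.48  0.48  1.55  0.    1.1  -0.05] F [-0.6 -0.1 -5.3] grip 33.5
```

View pics/s15.png

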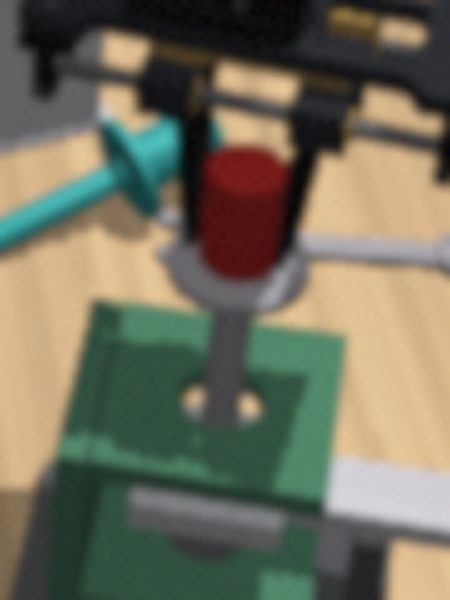

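The shaft is inside the top hole with free space on both sides. I'll go on through the eye.

Call:
arm_command --increments '[[[0, 0, 0.008, 0, 0, 0, 0.02], [0, 0, 0.009, 0, 0, 0, 0.02], [0, 0, 0.009, 0, 0, 0, 0.02], [0, 0, 0, 0, 0, 0, 0.02]]]'

```text
clock: 11.28
eef_pos: [0.582, -0.2259, 0.212]
ee_rot: [[0.418, 0.908, 0.004], [0.908, -0.418, -0.001], [0.0, 0.004, -1.0]]
contact_force: [-1.1, -0.4, -5.0]
grip_width: 0.353
```

```bash
python3 go.py 0.581 -0.226 0.1653 -25;python3 - <<'E'
from h import *
S=vision.capture("side")
crop(S,"pics/s16.png",300,220,90,110,5)
E
```

```text
t 11.28 p [ 0.582  -0.2259  0.212 ] tool shift [-0.0005 -0.001   0.0467]
rotvec [ 0.0038 -0.0002  0.005 ] q [-0.48  0.51  1.59  0.    1.04 -0.05] F [-1.1 -0.4 -5. ] grip 33.6
```

View pics/s16.png

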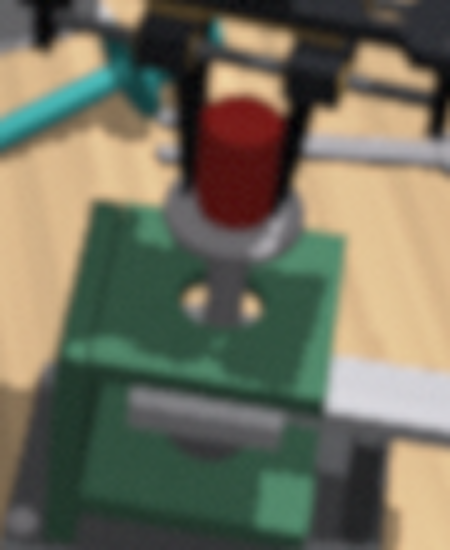

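The tip is inside the eye and nothing is pushing on it. Continuing.

Call:
arm_command --increments '[[[0, -0.001, 0.008, 0.003, 0, 0, 0.02], [0, 0, 0.009, 0, 0, 0, 0.02], [0, 0, 0.009, 0, 0, 0, 0.02], [0, 0, 0, 0, 0, 0, 0.02]]]'

```text
clock: 11.67
eef_pos: [0.5816, -0.2258, 0.185]
ee_rot: [[0.418, 0.908, 0.003], [0.908, -0.418, -0.001], [0.0, 0.003, -1.0]]
contact_force: [-0.4, 0.2, -4.6]
grip_width: 0.355
```

```bash
python3 go.py 0.581 -0.226 0.1653 -25
```

```text
t 11.67 p [ 0.5816 -0.2258  0.185 ] tool shift [-0.0004 -0.0005  0.0197]
rotvec [ 0.003  -0.0001  0.005 ] q [-0.48  0.54  1.62  0.    0.99 -0.05] F [-0.4  0.2 -4.6] grip 33.8
```

Call:
arm_command --increments '[[[0, 0, 0.006, 0.003, 0, 0, 0.02], [0, 0, 0.006, 0, 0, 0, 0.02], [0, 0, 0.003, 0, 0, 0, 0.02], [0, 0, 0, 0, 0, 0, 0.02]]]'

```text
clock: 12.0
eef_pos: [0.5816, -0.2258, 0.1679]
ee_rot: [[0.418, 0.908, -0.001], [0.908, -0.418, 0.0], [0.0, -0.001, -1.0]]
contact_force: [0.8, 0.3, -4.9]
grip_width: 0.352
```

```bash
python3 go.py 0.581 -0.226 0.1653 -25;python3 - <<'E'
from h import *
S=vision.capture("side")
crop(S,"pics/s17.png",300,220,90,110,5)
E
```

```text
t 12.0 p [ 0.5816 -0.2258  0.1679] tool shift [-0.0005 -0.0005  0.0026]
rotvec [-0.0009 -0.      0.0051] q [-0.48  0.56  1.63  0.    0.96 -0.04] F [ 0.8  0.3 -4.9] grip 33.5
```

View pics/s17.png

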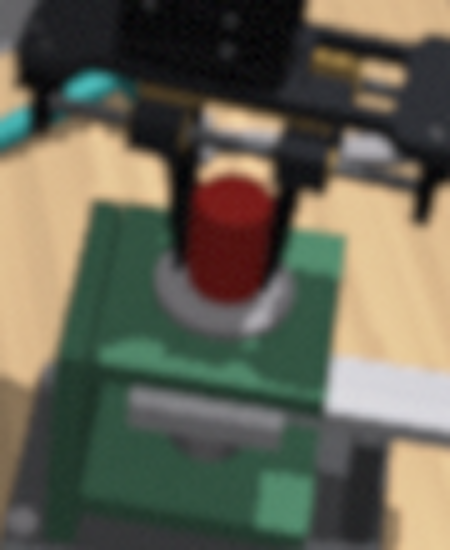

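The collar is almost on the plate, with 2–3 mm to go. Lowering gently until it touches.

Call:
arm_command --increments '[[[0, 0, 0.002, 0, 0, 0, 0.02], [0, 0, 0.001, 0, 0, 0, 0.02], [0, 0, 0, 0, 0, 0, 0.02]]]'

```text
clock: 12.3
eef_pos: [0.582, -0.226, 0.1655]
ee_rot: [[0.418, 0.908, 0.001], [0.908, -0.418, -0.0], [0.0, 0.001, -1.0]]
contact_force: [-0.2, -0.1, -4.9]
grip_width: 0.353
```

```bash
python3 go.py 0.581 -0.226 0.1653 -25
```

```text
t 12.3 p [ 0.582  -0.226   0.1655] tool shift [-0.0004 -0.0009  0.0002]
rotvec [ 0.0006 -0.      0.0051] q [-0.48  0.56  1.63  0.    0.95 -0.04] F [-0.2 -0.1 -4.9] grip 33.6
```

Force is still −4.9 N, so the pin is still hanging. I'll go a little lower.

Call:
arm_command --increments '[[[0, 0, 0.0015, 0, 0, 0, 0.02], [0, 0, 0.001, 0, 0, 0, 0.02], [0, 0, 0, 0, 0, 0, 0.02]]]'

```text
clock: 12.55
eef_pos: [0.5821, -0.2261, 0.1657]
ee_rot: [[0.418, 0.908, 0.002], [0.908, -0.418, -0.001], [-0.0, 0.003, -1.0]]
contact_force: [-0.2, 0.7, -3.7]
grip_width: 0.351
```

```bash
python3 go.py 0.581 -0.226 0.1653 -25
```

```text
t 12.55 p [ 0.5821 -0.2261  0.1657] tool shift [-0.0004 -0.0011  0.0004]
rotvec [0.0026 0.0002 0.0052] q [-0.48  0.56  1.63 -0.    0.95 -0.04] F [-0.2  0.7 -3.7] grip 33.4
```

Call:
arm_command --increments '[[[0, -0.001, 0.002, 0.002, 0, 0, 0.02], [0, 0, 0.002, 0, 0, 0, 0.02]]]'

```text
clock: 12.72
eef_pos: [0.5821, -0.2262, 0.1652]
ee_rot: [[0.418, 0.908, 0.004], [0.908, -0.418, -0.003], [-0.0, 0.005, -1.0]]
contact_force: [-11.0, 4.9, 24.9]
grip_width: 0.352
```

```bash
python3 go.py 0.581 -0.226 0.1653 -25
```

```text
t 12.72 p [ 0.5821 -0.2262  0.1652] tool shift [-0.0003 -0.0011 -0.0001]
rotvec [0.0051 0.0004 0.0051] q [-0.48  0.56  1.63 -0.    0.94 -0.04] F [-11.    4.9  24.9] grip 33.5
```

The collar is seated: the force changed to +25 N up. I'll open slowly, then back off.

Call:
arm_command --increments '[[[0, 0, -0.0005, 0, 0, 0, 0.04], [0, 0, 0, 0, 0, 0, 0.05], [0, 0, 0, 0, 0, 0, 0.0951], [0, 0, 0, 0, 0, 0, 0.0951], [0, 0, 0, 0, 0, 0, 0.0951], [0, 0, 0, 0, 0, 0, 0.0951], [0, 0, 0, 0, 0, 0, 0.0951]]]'

```text
clock: 13.3
eef_pos: [0.5832, -0.2266, 0.1674]
ee_rot: [[0.418, 0.908, 0.008], [0.908, -0.418, -0.005], [-0.001, 0.01, -1.0]]
contact_force: [0.7, 0.4, -0.8]
grip_width: 0.782
```

```bash
python3 go.py 0.581 -0.226 0.1653 -25;python3 - <<'E'
from h import *
S=vision.capture("side")
crop(S,"pics/s18.png",300,220,90,110,5)
E
```

```text
t 13.3 p [ 0.5832 -0.2266  0.1674] tool shift [-0.0003 -0.0022  0.0021]
rotvec [0.0097 0.0006 0.0052] q [-0.48  0.56  1.63 -0.    0.94 -0.04] F [ 0.7  0.4 -0.8] grip 74.4
```

View pics/s18.png

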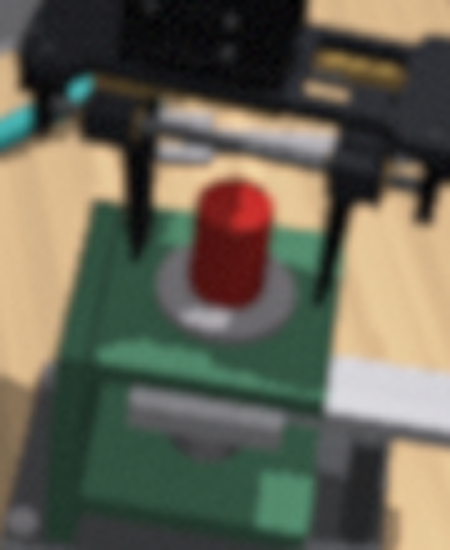

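Released: the pin stands with its collar flat on the plate and both fingers are clear. Retracting straight up.

Call:
arm_command --increments '[[[0, -0.002, -0.005, 0.009, 0, 0, 0.0951], [0, 0, -0.012, 0, 0, 0, 0.0951], [0, 0, -0.02, 0, 0, 0, 0.0951], [0, 0, -0.025, 0, 0, 0, 0.0951], [0, 0, -0.025, 0, 0, 0, 0.0951], [0, 0, -0.025, 0, 0, 0, 0.0951], [0, 0, -0.02, 0, 0, 0, 0.0951], [0, 0, 0, 0, 0, 0, 0.0951], [0, 0, 0, 0, 0, 0, 0.0951]]]'

```text
clock: 14.1
eef_pos: [0.5799, -0.2251, 0.3064]
ee_rot: [[0.418, 0.908, -0.006], [0.908, -0.418, 0.002], [-0.001, -0.007, -1.0]]
contact_force: [0.4, -0.1, -0.3]
grip_width: 1.0
```

```bash
python3 go.py 0.581 -0.226 0.3 -25;python3 - <<'E'
from h import *
S=vision.capture("side");T=vision.capture("top")
cv2.imwrite("pics/s19.png",S["color"][:,:,::-1])
crop(S,"pics/s20.png",300,220,90,110,5)
i=S["color"].astype(int);R,G,B=i[...,0],i[...,1],i[...,2]
print(blobs(i,(R>100)&(G<60)&(B<60)),"knob top home pred",proj(S,[.581,-.226,.188]))
print("black",proj(S,[.5125,.2445,.151]),"yellow",proj(S,[.489,.337,.151]))
E
```

```text
t 14.1 p [ 0.5799 -0.2251  0.3064] tool shift [-0.0004  0.0014  0.0063]
rotvec [-0.0068  0.0006  0.0051] q [-0.48  0.43  1.46 -0.    1.26 -0.04] F [ 0.4 -0.1 -0.3] grip 95.1
[([340, 257, 14, 9, 97], [346.7, 261.0])] knob top home pred [346.1968931  259.67969895]
black [289.45254246 157.65348361] yellow [278.40924899 141.79655747]
```

View pics/s19.png

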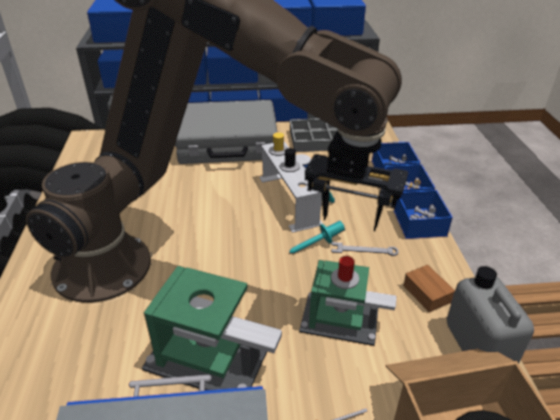

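View pics/s20.png

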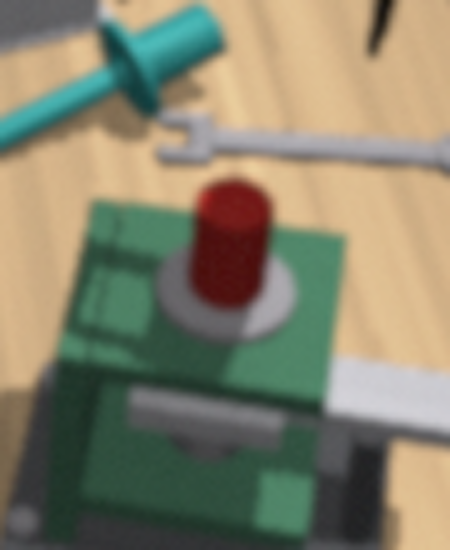

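The red pin is home, with its knob top at (347,261) against a predicted (346,260). Yellow (278,142) and black (290,158) are unmoved, and the gripper is clear.

```bash
python3 -c "
from workcell import r
print(r.finish_job())"
```

```text
the job is handed in; nothing more can be done
None
```

The red pin is in the smaller green coupling, collar down on the top plate and released. I handed the job in at about 14 s and got no verdict back.

**What I did:** I gripped the pin by its knob, lifted it straight out of the rack and carried it over the coupling. Then I lowered it held all the way, until the collar touched the plate. At contact the wrist force went from −5 N to +25 N. I opened the jaws and backed straight up.

**Last checks:**
- **Red pin:** in the side view it stands upright with its collar flat, and the top of its knob is within 1–2 pixels of where it should be when home.
- **Yellow and black pins:** in the side picture they are still in the rack where they were.
- **Gripper:** open and about 14 cm above the seated position, with near-zero force.

**What was not confirmed or disagreed:**
- **Position estimates:** the two cameras differed by up to about 5 mm on where things were, so I used values in between.
- **Lower holes and final top view:** the shaft passing through the eye and bottom plate could not be seen directly. I inferred it from the depth reached and from meeting no resistance. I did not inspect a top view at the end, because the arm had been covering that area.
- **Turquoise pins:** both tipped over by themselves early on, before the gripper came near them. One lay flat on the table and the other leaned against the rack by the red pin. I turned the jaws 40° to keep the fingers clear of it and saw no contact.

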